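# Slide a tube rack across the gap into an analyser and lock it in

### The arm

A 7-joint arm with a two-finger parallel gripper is mounted at the origin on the work surface. World frame = base frame: x ahead of the robot, y to its left, z up, the work surface at z = 0. Lengths are in m, angles in rad, forces in N, time in s.
With the tool pointing down it reaches from about 0.425 to 0.925 m from the base axis. Payload 6.8 kg.
Tool frame: the origin (TCP) lies between the finger pads; the fingertips stand 11 mm ahead of it and the grasp point (between the pads) lies 8 mm behind it; z points along the fingers, y is the line along which they close (so a half turn about z gives the same grasp; the last joint's range is limited). The gripper opens to 85 mm and grips with 20 to 120 N. Pads are 22 mm wide; open, the fingers measure 114 mm over their backs; the gripper's body (76 mm by 85 mm) begins 54 mm behind the grasp point. The pads swing forward as they close: fully open they stand 13 mm farther back than shut.
Start: joints at [-1.424, 0.477, 0.022, 1.555, -0.011, 1.109, -0.083], TCP at [0.17, 0.653, 0.242] pointing down, gripper open.
Joint ranges: [-2.96, 2.96], [-0.34, 2.1], [-1.41, 1.46], [0.24, 2.44], [-1.37, 4.51], [0.17, 1.92], [-2.96, 2.96]. Speed limits (rad/s): [2.39, 2.39, 3.14, 3.14, 3.14, 3.14, 3.14].

### API

Orientations are given as a rotation vector (axis times angle).
In Python, from bench import r gives the robot as it stands.
- The arm moves only by the tool send_rows, never from a script. Its argument "deltas" is a list of rows, each an object of numbers: "dx", "dy", "dz": the shift along the world's x, y, z in mm; "rx", "ry", "rz": the turn, a rotation vector about the world's x, y, z in degrees. A call has 1 to 5 rows; each row is the pose to reach, as a shift and turn from the pose commanded when the call began; what a row does not reach only later rows make up. A row lasts 1/12 s, in which the tool goes at most 41.7 mm and 7.16 degrees, less where a joint would pass 70% of its speed; a pose out of reach is approached as far as the arm can. A call with a gripper value outside its range is refused whole. "jaw" is the finger opening in mm, from 0 to 85.4, set as the call begins (left out, the last holds). The fingers move at their own pace and stop on an object; "newtons" is the grip in N (left out, the last holds). Time passes only in rows, so rows that repeat a pose let the fingers close. It gives the time, the measured TCP pose, the force, the opening and the grip force at its end, in the units of the state.
- r.get_obs(): the state, without advancing time (a new reading comes with each control period).
- r.grab_frame(name): name is "side" or "top" or "wrist"; returns a dict with "frame" (480x640x3 uint8, blue, green, red), "z_map" (480x640 float32, m along the optical axis (not along the pixel's ray), 0 where there is no reading), "vertical_fov" (degrees; the focal length in pixels is half the picture's height over the tangent of half this angle, whatever the lens; pixels are square), "cx", "cy" (the principal point, pixels), "distortion" ([k1, k2, p1, p2, k3] as OpenCV has them; the pictures are not rectified), "xyz" and "orientation" of the camera in the world. Camera axes: x right, y down, z forward; pixel columns grow to the right and rows downward; lengths in m; the calibration is good to about 2 mm. A picture is of the moment at which its call begins.
- r.hand_in(): hands the job in; it is judged then, once.
The state is a dict: "clock": time; "joints": joint angles; "qvel": joint speeds; "tau": joint torques, N m; "tcp_pos": TCP position; "orientation": TCP orientation; "contact_force": force on the tool from outside, world axes, zero at the start; "moment": the same for the moment, N m; "grip_width": finger opening in m; "gripper_force": force on a finger pad.
Only numpy, scipy, OpenCV 4.12 (cv2) and the standard library are available. Lean on these libraries where they do the work, as an engineer would, in place of code of your own. Each camera call takes 0.05 s, during which the arm holds its last target. There are 200 camera calls.

### The job

Slide the loaded black tube rack from the loading stand across the open gap onto the analyser's infeed shelf and fully home against its rubber stop, then swing the yellow gate shut behind it. The rack is nose-heavy, so bear down on its blue rear pad as you push it over the gap and ease off as soon as its nose is on the shelf; it must stay flat and not dip into the gap at either end. Work gently and unhurriedly: slide the rack, do not lift it or jam it, keep off the tubes, and do not disturb the other rack, the single tube, the phone or the pen.

Things in the scene. Friction and masses are not known exactly. Their poses are not given: they have to be found in the camera images.
- dock: loading stand, fixed: grey plate 260 (x) x 150 (y) mm, top 70 mm above the bench, between low aluminium guide rails (12 mm high, 118 mm apart inside). Origin on the bench under the plate's centre; its x axis points along the push, towards the analyser
- dock_edge (a point): middle of the stand's edge at the gap, on the top surface
- infeed: analyser (beige box, 155 mm tall) with its infeed shelf, fixed, in line with the stand (within 2 mm) beyond a gap 72 to 84 mm wide. Aluminium shelf 213 mm long, 150 mm wide, top 68 mm above the bench (2 mm lower than the stand). Origin on the bench under the middle of the shelf's entry edge; x points along the push. A rack that is home covers x = 18 to 213 mm
- infeed_edge (a point): middle of the shelf's entry edge, at the height of its top; axes as the infeed. The shelf's first 9 mm are bevelled down by 3 mm; its blue guide rails, 12 mm high, stand 108 mm apart inside and flare to 124 mm over the first 45 mm
- stop (a point): foot of the rubber stop's face, at the height of the shelf's top, on the centre line; axes as the infeed (x along the push). The stop is rigid; it is 110 mm wide and 42 mm tall
- rack: loose black tube rack, about 0.7 kg with its tubes, 195 (x) x 100 (y) mm. Origin centre of underside, x towards the front (tubes). The rear 45 mm is a low ledge carrying a blue press pad; ahead of it, at x = -52.5 mm, an upright face rises to 55 mm. The weight acts about 43 mm ahead of the origin: unless the ledge is held down with some 6 to 16 N the nose tips over the stand's edge
- rack_front (a point): middle of the rack's front lower edge, 97.5 mm ahead of its origin. Once it is 20 mm or more past the shelf's entry edge the rack rests on both sides with no holding down; pressing more than 2 N on the ledge may then tip the rear into the gap when it leaves the stand
- rack_ledge (a point): point 75 mm behind the rack's origin, 20 mm above its underside, under the blue press pad (40 x 92 mm). The pad's top is 0 to 15 mm above this point, different each time and not reported: find it by touch. The pad is stiff rubber, yielding 1 mm per 8 N, 3 mm at most; all else is rigid; the decks are smooth (friction about 0.25). Keep rack on stand, and rack on shelf or stop, below 25 N with its weight
- tubes: 16 purple-capped tubes, fixed in the rack's front half from x = 15 mm on, not to be shaken (rack below 0.25 m/s) or touched; caps reach 102 mm above the rack's underside; origin as the rack's
- gate (a joint): hinge angle of the yellow gate arm, rad: 0 = shut across the shelf behind the rack (it then covers x = 2 to 12 mm of the infeed), about 1.6 to 1.85 = open, pointing back beside the stand. Turns about the vertical through point gate_hinge, positive anticlockwise from above; slight friction (0.04 N m), stays where it is left, hard end at 0
- gate_hinge (a point): on the gate's hinge axis, at the far side of the shelf from the robot; the arm is 114 mm long, 10 mm wide, 13 to 23 mm above the shelf; the arm points along this point's y axis
- gate_peg (a point): red upright peg on the gate arm, 14 mm thick, standing from 23 to 67 mm above the shelf, 60 mm from the hinge along the arm; this point is on the peg's axis 17 mm below its top
- phone: black phone lying flat, 150 x 72 x 9 mm, to the robot's right; bystander, origin centre of underside
- single_tube: one purple-capped tube in a round white foot (40 mm wide, 89 mm tall) close beside the loading stand on the side away from the robot; bystander, origin centre of underside
- spare_rack: small black rack 100 x 60 x 45 mm with three purple-capped tubes (94 mm tall overall); bystander, origin centre of underside
- marker: white and blue marker pen, 135 mm long, 13 mm thick; bystander, origin near its middle
There are look-alikes about, which are no part of the job. Leave any red look-alike of the rack alone.

How it is judged:
On the way, in this order (a step that is already met when the one before it is completed fails the run):
1. the rack's nose is on the infeed shelf (x of rack_front in the frame of infeed_edge between 0.02 and 0.15 m), for 0.05 s.
2. the rack is home against the stop (x of rack_front in the frame of stop above -0.004 m and y of rack_front in the frame of stop between -0.012 and 0.012 m and z of rack_front in the frame of stop below 0.004 m), for 0.2 s.
3. the gate is shut behind it (value of joint gate below 0.12 rad), for 0.2 s.
At the end, for the whole second after the job is handed in: The rack lies flat on the infeed shelf between its rails (its nose within 12 mm of the centre line), its front within 4 mm of the rubber stop, at rest, and the gate is shut behind it to within 0.12 rad (all of step 2 and angle between rack's own z axis and vertical below 0.025 rad and value of joint gate below 0.12 rad and linear speed of rack below 0.01 m/s); the robot touches nothing.
It fails at once if the rack dips into the gap or tips (tilts more than 0.06 rad), or is lifted more than 8 mm above the stand's top (angle between rack's own z axis and vertical above 0.06 rad or z of rack in the frame of dock_edge above 0.008 m).
It fails at once if the rack moves faster than 0.25 m/s (linear speed of rack above 0.25 m/s).
It fails at once if the rack is pressed with more than 25 N on the stand, or with more than 25 N on the infeed shelf, its rails or its stop (contact force between rack and dock above 25 N or contact force between rack and infeed above 25 N).
It fails at once if the robot touches the tubes (contact force between any of the fingers, the arm and tubes above 1 N).
It fails at once if a bystander is moved more than 20 mm (distance of any of phone, single_tube, spare_rack, marker from where it was at the start of the episode above 0.02 m).
It also fails if it takes over 72 s, if anything falls off the work surface, if the arm or the gripper's body presses on something with over 40 N, if the wrist force passes 120 N, or if a joint passes its speed limit or range.

## Working session

There is one attempt and no reset: what is moved stays moved. The work goes in short steps, Python scripts to look and compute and a tool call to move; the robot and the scene stay as the last step left them, time stands still between calls to the robot, and variables do not carry over. Pictures are saved under pics/ and viewed, at most 10 in all, crops included, and the job is handed in when it is done.

Besides the shell and the picture viewer there is one more tool, called in YAML: its name, and indented under it one key for each argument. send_rows: Moves the arm, as the interface text tells. Its arguments: {"type":"object","properties":{"deltas":{"type":"array","items":{"type":"object","properties":{"dx":{"type":"number"},"dy":{"type":"number"},"dz":{"type":"number"},"rx":{"type":"number"},"ry":{"type":"number"},"rz":{"type":"number"}}}},"jaw":{"type":"number"},"newtons":{"type":"number"}},"required":["deltas"]}

```bash
ls; mkdir -p pics; cat > h.py <<'E'
import numpy as np,cv2,pickle
from scipy.spatial.transform import Rotation as R
def K(f):
    F=240/np.tan(np.radians(f["vertical_fov"])/2)
    return np.array([[F,0,f["cx"]],[0,F,f["cy"]],[0,0,1.]]),np.array(f["distortion"],float)
def rot(f):
    o=np.array(f["orientation"],float)
    return o if o.shape==(3,3) else R.from_rotvec(o).as_matrix()
def rays(f,uv):
    k,d=K(f); n=cv2.undistortPoints(np.array(uv,float).reshape(-1,1,2),k,d).reshape(-1,2)
    return np.c_[n,np.ones(len(n))]
def onplane(f,uv,z):
    w=rays(f,uv)@rot(f).T; c=np.array(f["xyz"]); return c+w*((z-c[2])/w[:,2])[:,None]
def depth(f,uv):
    uv=np.array(uv).reshape(-1,2); z=np.array([f["z_map"][int(v),int(u)] for u,v in uv])
    return (rays(f,uv)*z[:,None])@rot(f).T+np.array(f["xyz"])
def cloud(f):
    v,u=np.mgrid[:480,:640]; uv=np.c_[u.ravel(),v.ravel()]
    return depth(f,uv).reshape(480,640,3)
E
python3 - <<'E'
from bench import r
from h import *
for n in["side","top","wrist"]:
    f=r.grab_frame(n);pickle.dump(f,open(n+".pkl","wb"));cv2.imwrite(f"pics/{n}0.png",f["frame"]);print(n,f["xyz"],f["orientation"],f["vertical_fov"],f["distortion"])
print(r.get_obs())
E
```

```text
pics
side [0.42251214 0.91753361 0.79101834] [-0.18516825  2.7484511  -1.41198076] 45.87498331089329 [-0.18569734  0.          0.          0.          0.        ]
top [ 0.28694891 -0.0159416   1.23651669] [-2.05713609  2.15373764 -0.2353758 ] 55.404561617934974 [-0.01393543  0.          0.          0.          0.        ]
wrist [0.09247231 0.67402614 0.37464368] [2.27555113 1.75821698 0.28085319] 67.18978065829083 [-0.0127308  0.         0.         0.         0.       ]
{'clock': 0.15, 'joints': array([-1.42412593,  0.477629  ,  0.02233986,  1.55620465, -0.01146909,
        1.10931709, -0.08311591]), 'qvel': array([ 0.0004005 , -0.00235071, -0.00017109, -0.00316851, -0.00126192,
        0.0010462 , -0.00092535]), 'tau': array([ 3.51908027e-03, -5.96927226e+01,  1.61066607e+00, -2.81491882e+01,
        1.27248187e-02,  6.48484318e-03,  4.61919262e-05]), 'tcp_pos': array([0.17001381, 0.65278339, 0.24154466]), 'orientation': array([-3.99069513e-01, -3.11608497e+00,  2.24429713e-03]), 'contact_force': array([-0.17107127, -0.53500374, -0.03283492]), 'moment': array([ 0.0200065 , -0.05192951,  0.02397386]), 'gripper_force': 0.0, 'grip_width': 0.08567122985923559}
```

View pics/top0.png

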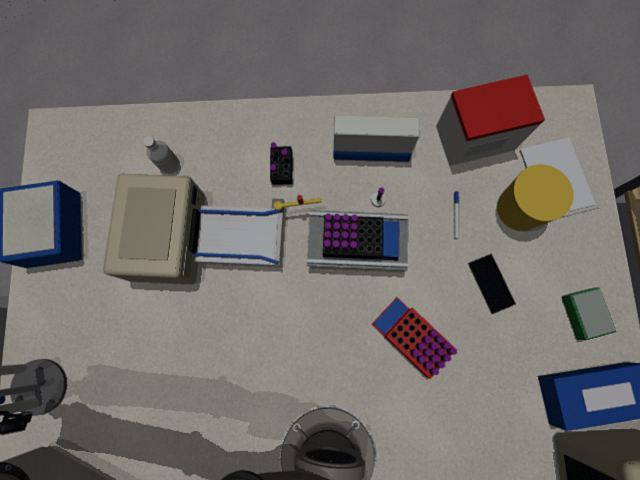

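View pics/side0.png

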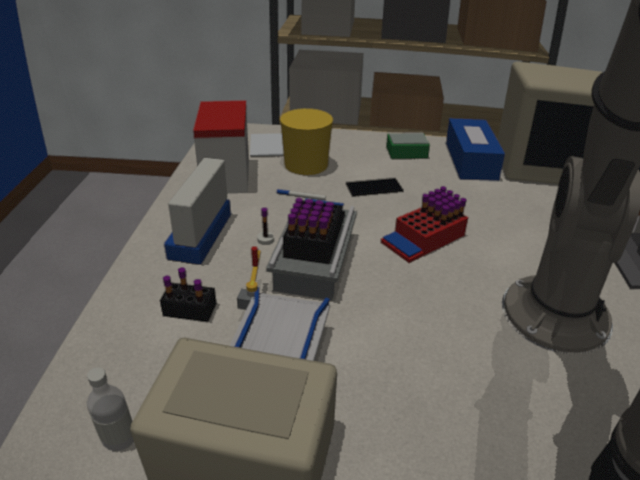

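The top view shows the push direction running left (+y). The rack is at (322–400, 215–259) on the stand, with the blue pad at about (391,240). The gap is at x≈284–308 px, the gate hinge is near (278,204) and the peg near (300,201). The red decoy is at (415,338).

```bash
python3 - <<'E'
from h import *
f=pickle.load(open("top.pkl","rb"));P=cloud(f);im=f["frame"];hsv=cv2.cvtColor(im,cv2.COLOR_BGR2HSV)
def box(m,x0,x1,y0,y1):
    o=np.zeros_like(m,bool);o[y0:y1,x0:x1]=True;return (m>0)&o
blue=cv2.inRange(hsv,(100,100,40),(130,255,255))
def rect(m,z,name):
    v,u=np.nonzero(m);w=onplane(f,np.c_[u,v],z)[:,:2]
    c,s,a=cv2.minAreaRect((w*1000).astype(np.float32));print(name,len(u),"c",np.round(c,1),"s",np.round(s,1),"a",round(a,2),"zmed",np.round(np.percentile(P[...,2][m],[5,50,95]),4));return w
m=box(blue,375,410,210,270)
zp=np.median(P[...,2][m]);rect(m,zp,"pad")
# blue rails
m=box(blue,194,292,200,275);rect(m,.08,"rails")
for a,b in((200,225),(250,275)):
    mm=box(blue,200,265,a,b);v,u=np.nonzero(mm);w=onplane(f,np.c_[u,v],.08);l=np.polyfit(w[:,1],w[:,0],1);print("rail dx/dy",l, "x mean",w[:,0].mean(),"y",w[:,1].min(),w[:,1].max())
Z=P[...,2]
# dock plate and rails by height: block
m=box((Z>.05)&(Z<.14),300,412,205,275);rect(m,.08,"dock")
# black rack
blk=box((hsv[...,2]<60)|((hsv[...,0]>130)&(hsv[...,0]<165)&(hsv[...,1]>80)),310,405,205,265)
m=blk&(Z>.1);rect(m,.125,"rackblack@.125")
m=box((Z>.055)&(Z<.078),190,300,205,272);rect(m,.068,"shelf")
red=box(cv2.inRange(hsv,(0,120,60),(8,255,255))|cv2.inRange(hsv,(172,120,60),(179,255,255)),285,315,190,215)
w=rect(red,.13,"peg");print(np.argwhere(red)[:,::-1].mean(0))
yel=box(cv2.inRange(hsv,(18,120,60),(35,255,255)),265,330,190,215);w=rect(yel,.086,"arm");print(w[w[:,1].argmin()],w[w[:,1].argmax()])
# profile along dock centre
for c in (231,238,245):
  print(c,[(u,round(Z[c,u],3),round(P[c,u,1],3)) for u in range(184,412,3)])
E
```

```text
pad 582 c [ 527.5 -183.5] s [40.4 92.1] a 85.45 zmed [0.0987 0.1026 0.1202]
rails 510 c [561.  207.4] s [216.2 141.3] a 84.77 zmed [0.0743 0.078  0.0818]
rail dx/dy [0.08872186 0.60245989] x mean 0.6222184033795262 y 0.13825712573553234 0.3066514796726934
rail dx/dy [0.09510253 0.48500858] x mean 0.5061535523349947 y 0.14009474230470428 0.30483867922489755
dock 4868 c [539.1 -91.5] s [285.  162.7] a 84.85 zmed [0.0654 0.0825 0.126 ]
rackblack@.125 2449 c [534.7 -92.7] s [157.7 107.8] a 84.93 zmed [0.1193 0.1247 0.1717]
shelf 4482 c [555.5 211.2] s [236.6 177.3] a 87.32 zmed [0.0622 0.0663 0.0754]
peg 19 c [639.1  42.5] s [10.1 10.6] a 88.11 zmed [0.1294 0.1326 0.2457]
[299.36842105 197.21052632]
arm 182 c [634.4  50.4] s [ 20.2 121.8] a 2.17 zmed [0.0815 0.0887 0.093 ]
[ 0.64503731 -0.01016006] [0.62879924 0.11107499]
231 [(184, np.float64(0.147), np.float64(0.327)), (187, np.float64(0.129), np.float64(0.325)), (190, np.float64(0.11), np.float64(0.323)), (193, np.float64(0.106), np.float64(0.316)), (196, np.float64(0.086), np.float64(0.314)), (199, np.float64(0.069), np.float64(0.312
[... 9375 characters left out ...]
t64(-0.114)), (367, np.float64(0.121), np.float64(-0.122)), (370, np.float64(0.121), np.float64(-0.13)), (373, np.float64(0.12), np.float64(-0.137)), (376, np.float64(0.125), np.float64(-0.144)), (379, np.float64(0.124), np.float64(-0.152)), (382, np.float64(0.127), np.float64(-0.159)), (385, np.float64(0.101), np.float64(-0.17)), (388, np.float64(0.106), np.float64(-0.177)), (391, np.float64(0.102), np.float64(-0.185)), (394, np.float64(0.106), np.float64(-0.192)), (397, np.float64(0.105), np.float64(-0.199)), (400, np.float64(0.069), np.float64(-0.213)), (403, np.float64(0.068), np.float64(-0.221)), (406, np.float64(0.066), np.float64(-0.229)), (409, np.float64(0.001), np.float64(-0.249))]
```

```bash
python3 - <<'E'
from h import *
f=pickle.load(open("top.pkl","rb"));im=f["frame"][185:280,185:415]
cv2.imwrite("pics/top_crop.png",cv2.resize(im,None,fx=3.4,fy=3.4,interpolation=cv2.INTER_CUBIC))
E
```

```text
(no output)
```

View pics/top_crop.png

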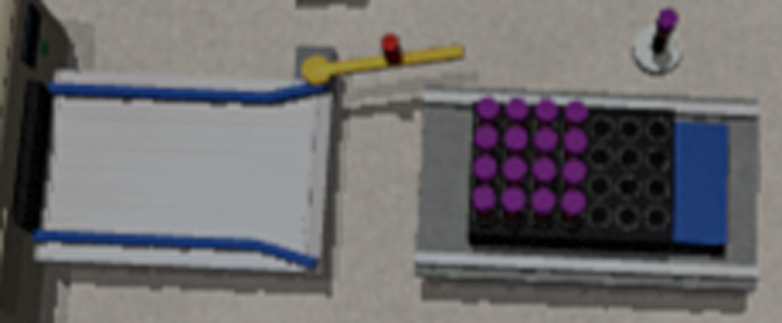

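The crop confirms the rack, shelf and stand are in line along u≈(0.092, 0.996). The gate is open and pointing back, with the peg at crop (390,45). The pad top is near z≈0.102, centred at about (0.5275, −0.1835). I'll start moving with the jaw shut.

send_rows:
  deltas:
    - {"dx":28,"dy":-30,"dz":5,"rz":2}
    - {"dx":56,"dy":-60,"dz":10,"rz":4}
    - {"dx":84,"dy":-90,"dz":15,"rz":6}
    - {"dx":112,"dy":-120,"dz":20,"rz":8}
    - {"dx":140,"dy":-150,"dz":25,"rz":9.3}
  jaw: 0
  newtons: 80

```text
$.deltas[0]: bad value
```

```bash
python3 -c "
from bench import r
o=r.get_obs();print(o['joints'],o['tcp_pos'],o['orientation'])"
```

```text
[-1.42412593  0.477629    0.02233986  1.55620465 -0.01146909  1.10931709
 -0.08311591] [0.17001381 0.65278339 0.24154466] [-3.99069513e-01 -3.11608497e+00  2.24429713e-03]
```

send_rows:
  deltas:
    - {"dx":28,"dy":-30,"dz":5,"rx":0,"ry":0,"rz":2}
    - {"dx":56,"dy":-60,"dz":10,"rx":0,"ry":0,"rz":4}
    - {"dx":84,"dy":-90,"dz":15,"rx":0,"ry":0,"rz":6}
    - {"dx":112,"dy":-120,"dz":20,"rx":0,"ry":0,"rz":8}
    - {"dx":140,"dy":-150,"dz":25,"rx":0,"ry":0,"rz":9.3}
  jaw: 0
  newtons: 80

```text
clock: 0.57
tcp_pos: [0.3111, 0.5014, 0.2673]
orientation: [-0.142, -3.138, 0.001]
contact_force: [0.1, -0.4, 0.4]
grip_width: 0.0257
gripper_force: 0.0
```

```bash
python3 -c "
from bench import r
o=r.get_obs();print(o['joints'],o['tcp_pos'],o['orientation'])"
```

```text
[-1.15299349  0.31481709  0.04010284  1.73897055 -0.01399822  1.08854115
  0.37184403] [0.31111251 0.50141478 0.26728359] [-1.42243227e-01 -3.13819909e+00  6.69241492e-04]
```

send_rows:
  deltas:
    - {"dx":13,"dy":-39,"dz":0,"rx":0,"ry":0,"rz":0}
    - {"dx":26,"dy":-78,"dz":0,"rx":0,"ry":0,"rz":0}
    - {"dx":39,"dy":-117,"dz":0,"rx":0,"ry":0,"rz":0}
    - {"dx":52,"dy":-156,"dz":0,"rx":0,"ry":0,"rz":0}
    - {"dx":65,"dy":-195,"dz":0,"rx":0,"ry":0,"rz":0}

```text
clock: 0.98
tcp_pos: [0.3753, 0.3061, 0.2672]
orientation: [-0.145, -3.138, -0.0]
contact_force: [0.2, 0.2, 0.3]
grip_width: -0.0003
gripper_force: 0.0
```

send_rows:
  deltas:
    - {"dx":13,"dy":-39,"dz":0,"rx":0,"ry":0,"rz":0}
    - {"dx":26,"dy":-78,"dz":0,"rx":0,"ry":0,"rz":0}
    - {"dx":39,"dy":-117,"dz":0,"rx":0,"ry":0,"rz":0}
    - {"dx":52,"dy":-156,"dz":0,"rx":0,"ry":0,"rz":0}
    - {"dx":65,"dy":-195,"dz":0,"rx":0,"ry":0,"rz":0}

```text
clock: 1.4
tcp_pos: [0.4401, 0.1112, 0.2674]
orientation: [0.145, 3.138, 0.001]
contact_force: [0.1, -1.0, -0.8]
grip_width: -0.0001
gripper_force: 0.0
```

send_rows:
  deltas:
    - {"dx":13,"dy":-39,"dz":0,"rx":0,"ry":0,"rz":0}
    - {"dx":26,"dy":-78,"dz":0,"rx":0,"ry":0,"rz":0}
    - {"dx":39,"dy":-117,"dz":0,"rx":0,"ry":0,"rz":0}
    - {"dx":52,"dy":-156,"dz":0,"rx":0,"ry":0,"rz":0}
    - {"dx":65,"dy":-195,"dz":0,"rx":0,"ry":0,"rz":0}

```text
clock: 1.82
tcp_pos: [0.5052, -0.0837, 0.2674]
orientation: [0.145, 3.138, 0.0]
contact_force: [0.1, 0.1, 0.3]
grip_width: -0.0001
gripper_force: 0.0
```

send_rows:
  deltas:
    - {"dx":8,"dy":-35,"dz":0,"rx":0,"ry":0,"rz":0}
    - {"dx":16,"dy":-70,"dz":0,"rx":0,"ry":0,"rz":0}
    - {"dx":22,"dy":-101,"dz":-5,"rx":0,"ry":0,"rz":0}
    - {"dx":22,"dy":-101,"dz":-40,"rx":0,"ry":0,"rz":0}
    - {"dx":22,"dy":-101,"dz":-80,"rx":0,"ry":0,"rz":0}

```text
clock: 2.23
tcp_pos: [0.529, -0.1863, 0.1886]
orientation: [0.152, 3.131, -0.003]
contact_force: [1.3, 0.8, -0.7]
grip_width: -0.0
gripper_force: 0.0
```

```bash
python3 - <<'E'
from bench import r
from h import *
o=r.get_obs();print(o['tcp_pos'],o['contact_force'])
for n in["top","side","wrist"]:
    f=r.grab_frame(n);pickle.dump(f,open(n+"1.pkl","wb"))
    im=f["frame"]
    if n=="side": im=cv2.resize(im[180:420,140:460],None,fx=2.5,fy=2.5)[:600,:800]
    cv2.imwrite(f"pics/{n}1.png",im)
E
```

```text
[ 0.52895258 -0.1862605   0.18862134] [ 1.27413146  0.76383101 -0.66397257]
```

View pics/wrist1.png

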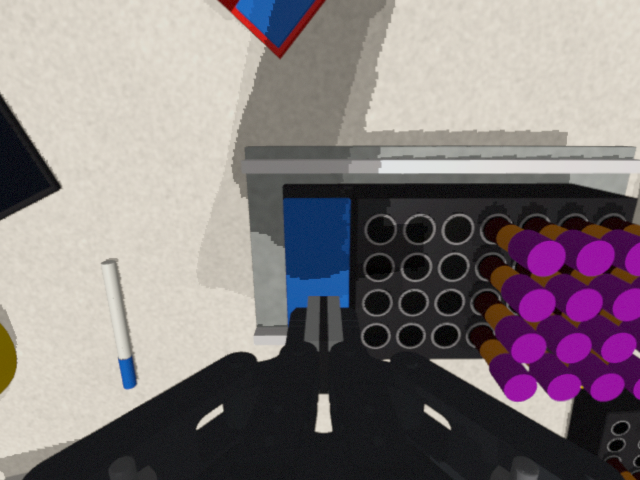

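View pics/side1.png

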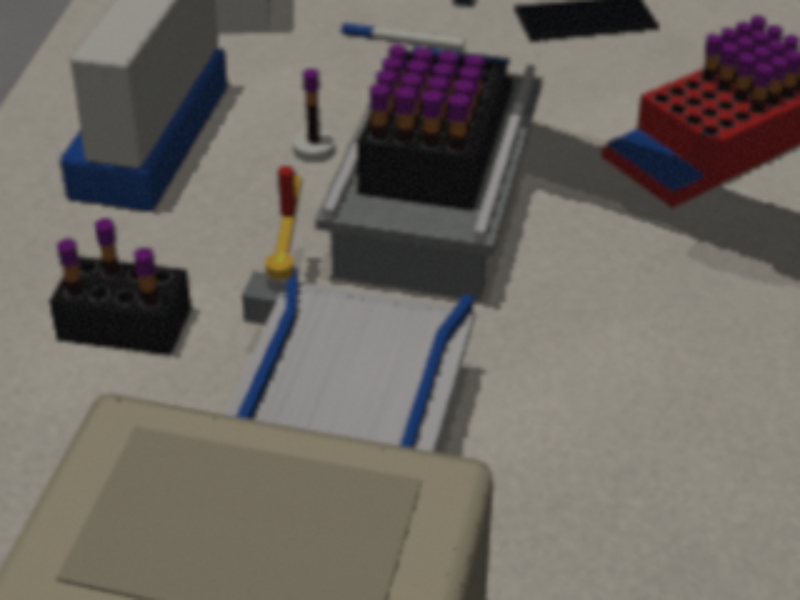

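The wrist view shows the closed fingertips at (325,300) over the pad, which spans u 285–350. The upright face is at u≈352, so nothing is in the way. The side view shows the rack straight on the stand and the gate open with its peg at crop (287,190). I'll descend now.

send_rows:
  deltas:
    - {"dx":0,"dy":0,"dz":-20,"rx":0,"ry":0,"rz":0}
    - {"dx":0,"dy":0,"dz":-40,"rx":0,"ry":0,"rz":0}
    - {"dx":0,"dy":0,"dz":-55,"rx":0,"ry":0,"rz":0}
    - {"dx":0,"dy":0,"dz":-62,"rx":0,"ry":0,"rz":0}
    - {"dx":0,"dy":0,"dz":-62,"rx":0,"ry":0,"rz":0}

```text
clock: 2.8
tcp_pos: [0.5275, -0.1823, 0.1259]
orientation: [-0.144, -3.138, -0.0]
contact_force: [-0.1, -0.4, -0.5]
grip_width: 0.0001
gripper_force: 0.0
```

send_rows:
  deltas:
    - {"dx":0,"dy":0,"dz":-1,"rx":0,"ry":0,"rz":0}
    - {"dx":0,"dy":0,"dz":-2,"rx":0,"ry":0,"rz":0}
    - {"dx":0,"dy":0,"dz":-3,"rx":0,"ry":0,"rz":0}
    - {"dx":0,"dy":0,"dz":-4,"rx":0,"ry":0,"rz":0}
    - {"dx":0,"dy":0,"dz":-4,"rx":0,"ry":0,"rz":0}

```text
clock: 3.22
tcp_pos: [0.5274, -0.1828, 0.1217]
orientation: [0.145, 3.138, 0.0]
contact_force: [0.2, 0.2, 1.4]
grip_width: 0.0
gripper_force: 0.0
```

send_rows:
  deltas:
    - {"dx":0,"dy":0,"dz":-1,"rx":0,"ry":0,"rz":0}
    - {"dx":0,"dy":0,"dz":-2,"rx":0,"ry":0,"rz":0}
    - {"dx":0,"dy":0,"dz":-3,"rx":0,"ry":0,"rz":0}
    - {"dx":0,"dy":0,"dz":-3,"rx":0,"ry":0,"rz":0}

```text
clock: 3.55
tcp_pos: [0.527, -0.1827, 0.1181]
orientation: [-0.145, -3.138, -0.0]
contact_force: [-0.7, -0.7, -0.7]
grip_width: -0.0001
gripper_force: 0.0
```

send_rows:
  deltas:
    - {"dx":0,"dy":0,"dz":-1,"rx":0,"ry":0,"rz":0}
    - {"dx":0,"dy":0,"dz":-2,"rx":0,"ry":0,"rz":0}
    - {"dx":0,"dy":0,"dz":-2,"rx":0,"ry":0,"rz":0}

```text
clock: 3.8
tcp_pos: [0.527, -0.1828, 0.1161]
orientation: [-0.145, -3.138, -0.0]
contact_force: [-0.0, -0.3, 0.4]
grip_width: 0.0003
gripper_force: 0.0
```

send_rows:
  deltas:
    - {"dx":0,"dy":0,"dz":-1,"rx":0,"ry":0,"rz":0}
    - {"dx":0,"dy":0,"dz":-1,"rx":0,"ry":0,"rz":0}

```text
clock: 3.97
tcp_pos: [0.5271, -0.1828, 0.1154]
orientation: [-0.145, -3.138, -0.0]
contact_force: [-0.7, 0.9, 3.7]
grip_width: 0.0002
gripper_force: 1.6
```

send_rows:
  deltas:
    - {"dx":0,"dy":0,"dz":-1,"rx":0,"ry":0,"rz":0}
    - {"dx":0,"dy":0,"dz":-1,"rx":0,"ry":0,"rz":0}

```text
clock: 4.13
tcp_pos: [0.5272, -0.1828, 0.1148]
orientation: [0.145, 3.138, 0.001]
contact_force: [-2.2, 2.6, 7.7]
grip_width: 0.0003
gripper_force: 4.0
```

send_rows:
  deltas:
    - {"dx":0.3,"dy":3,"dz":0,"rx":0,"ry":0,"rz":0}
    - {"dx":0.6,"dy":6,"dz":0,"rx":0,"ry":0,"rz":0}
    - {"dx":0.8,"dy":9,"dz":0,"rx":0,"ry":0,"rz":0}
    - {"dx":1.1,"dy":12,"dz":0,"rx":0,"ry":0,"rz":0}
    - {"dx":1.4,"dy":15,"dz":0,"rx":0,"ry":0,"rz":0}

```text
clock: 4.55
tcp_pos: [0.5292, -0.1696, 0.1151]
orientation: [0.147, 3.136, -0.003]
contact_force: [0.5, -5.3, 6.0]
grip_width: -0.0003
gripper_force: 4.0
```

send_rows:
  deltas:
    - {"dx":0.4,"dy":4,"dz":0,"rx":0,"ry":0,"rz":0}
    - {"dx":0.8,"dy":8,"dz":0,"rx":0,"ry":0,"rz":0}
    - {"dx":1.1,"dy":12,"dz":0,"rx":0,"ry":0,"rz":0}
    - {"dx":1.5,"dy":16,"dz":0,"rx":0,"ry":0,"rz":0}
    - {"dx":1.8,"dy":20,"dz":0,"rx":0,"ry":0,"rz":0}

```text
clock: 4.97
tcp_pos: [0.5311, -0.1495, 0.1151]
orientation: [0.147, 3.136, -0.003]
contact_force: [-0.5, -5.6, 6.2]
grip_width: -0.0001
gripper_force: 4.1
```

```bash
cat >> h.py <<'E'
def pad(f,lo=300,hi=412):
    """front/black-top extents of the rack along u, from top view"""
    hsv=cv2.cvtColor(f["frame"],cv2.COLOR_BGR2HSV);Z=cloud(f)
    u=np.array([.0915,.9958]);n=np.array([-.9958,.0915])
    m=(hsv[...,0]>130)&(hsv[...,0]<165)&(hsv[...,1]>80)&(Z[...,2]>.155)&(Z[...,2]<.18)&(abs(Z[...,0]-.545-.092*Z[...,1])<.05)
    w=Z[m][:,:2]; s=w@u; c=w@n
    print("caps u %.1f..%.1f mean %.1f  n %.1f..%.1f  N %d"%(*(np.percentile(s,[2,98])*1e3),s.mean()*1e3,*(np.percentile(c,[2,98])*1e3),m.sum()))
E
python3 - <<'E'
from bench import r
from h import *
f=pickle.load(open("top.pkl","rb"));pad(f)
f=r.grab_frame("top");pad(f);print(r.get_obs()['tcp_pos'],r.get_obs()['contact_force'])
E
```

```text
caps u -44.7..29.9 mean -7.1  n -579.3..-501.1  N 662
caps u -16.6..58.0 mean 20.6  n -580.6..-501.8  N 671
[ 0.53121034 -0.14839424  0.11506409] [-1.11462063 -4.27070624  8.0426925 ]
```

send_rows:
  deltas:
    - {"dx":0.5,"dy":5,"dz":-0.2,"rx":0,"ry":0,"rz":0}
    - {"dx":1,"dy":10,"dz":-0.4,"rx":0,"ry":0,"rz":0}
    - {"dx":1.4,"dy":15,"dz":-0.5,"rx":0,"ry":0,"rz":0}
    - {"dx":1.9,"dy":20,"dz":-0.5,"rx":0,"ry":0,"rz":0}
    - {"dx":2.3,"dy":25,"dz":-0.5,"rx":0,"ry":0,"rz":0}

```text
clock: 5.43
tcp_pos: [0.5338, -0.1249, 0.115]
orientation: [0.148, 3.135, -0.004]
contact_force: [-0.3, -6.7, 7.9]
grip_width: -0.0002
gripper_force: 4.9
```

```bash
python3 - <<'E'
from bench import r
from h import *
f=r.grab_frame("top");pad(f);print(r.get_obs()['tcp_pos'],r.get_obs()['contact_force'])
E
```

```text
caps u 7.8..82.4 mean 45.2  n -580.4..-502.0  N 661
[ 0.53394636 -0.12353813  0.11492926] [ 0.3225486  -4.18829046  8.97043403]
```

send_rows:
  deltas:
    - {"dx":0.5,"dy":5,"dz":-0.2,"rx":0,"ry":0,"rz":0}
    - {"dx":1,"dy":10,"dz":-0.4,"rx":0,"ry":0,"rz":0}
    - {"dx":1.4,"dy":15,"dz":-0.4,"rx":0,"ry":0,"rz":0}
    - {"dx":1.9,"dy":20,"dz":-0.4,"rx":0,"ry":0,"rz":0}
    - {"dx":2.3,"dy":25,"dz":-0.4,"rx":0,"ry":0,"rz":0}

```text
clock: 5.9
tcp_pos: [0.5363, -0.1002, 0.1148]
orientation: [0.148, 3.134, -0.004]
contact_force: [-0.6, -6.1, 9.6]
grip_width: 0.0001
gripper_force: 5.9
```

send_rows:
  deltas:
    - {"dx":0.4,"dy":4,"dz":0,"rx":0,"ry":0,"rz":0}
    - {"dx":0.8,"dy":8,"dz":0,"rx":0,"ry":0,"rz":0}
    - {"dx":1.1,"dy":12,"dz":0,"rx":0,"ry":0,"rz":0}

```text
clock: 6.15
tcp_pos: [0.5374, -0.0882, 0.1148]
orientation: [0.148, 3.134, -0.004]
contact_force: [-1.6, -6.7, 10.8]
grip_width: -0.0003
gripper_force: 5.9
```

send_rows:
  deltas:
    - {"dx":0.4,"dy":4,"dz":0,"rx":0,"ry":0,"rz":0}
    - {"dx":0.8,"dy":8,"dz":0,"rx":0,"ry":0,"rz":0}
    - {"dx":1.1,"dy":12,"dz":0,"rx":0,"ry":0,"rz":0}
    - {"dx":1.5,"dy":16,"dz":0,"rx":0,"ry":0,"rz":0}

```text
clock: 6.48
tcp_pos: [0.5389, -0.0722, 0.1148]
orientation: [0.149, 3.134, -0.004]
contact_force: [-0.6, -6.6, 9.9]
grip_width: -0.0001
gripper_force: 5.9
```

```bash
python3 - <<'E'
from bench import r
from h import *
f=r.grab_frame("top");pad(f);print(r.get_obs()['tcp_pos'],r.get_obs()['contact_force'])
f=r.grab_frame("side");im=cv2.resize(f["frame"][180:380,160:400],None,fx=3,fy=3);cv2.imwrite("pics/side2.png",im)
E
```

```text
caps u 61.3..134.8 mean 99.4  n -581.3..-502.7  N 625
[ 0.53908145 -0.07104456  0.11478632] [-0.19615562 -6.01400245 11.45877913]
```

View pics/side2.png

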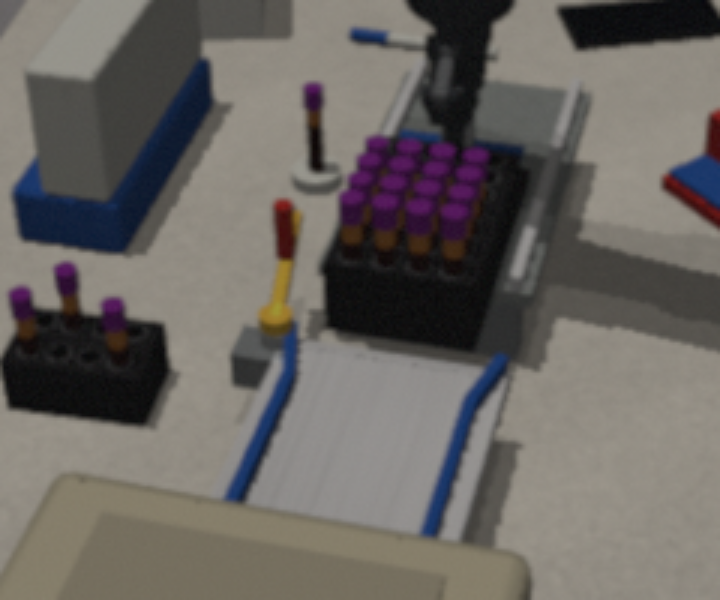

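The side view shows the rack flat and cantilevered over the gap, with its nose at about crop (330–480, 340) just short of the shelf's edge and lined up between the flared rails.

send_rows:
  deltas:
    - {"dx":0.3,"dy":3,"dz":0,"rx":0,"ry":0,"rz":0}
    - {"dx":0.6,"dy":6,"dz":0,"rx":0,"ry":0,"rz":0}
    - {"dx":0.9,"dy":9,"dz":0,"rx":0,"ry":0,"rz":0}
    - {"dx":1.1,"dy":12,"dz":0,"rx":0,"ry":0,"rz":0}
    - {"dx":1.4,"dy":15,"dz":0,"rx":0,"ry":0,"rz":0}

```text
clock: 7.0
tcp_pos: [0.5402, -0.0571, 0.1148]
orientation: [0.148, 3.135, -0.003]
contact_force: [-0.9, -7.0, 9.3]
grip_width: -0.0001
gripper_force: 6.2
```

send_rows:
  deltas:
    - {"dx":0.3,"dy":3,"dz":0,"rx":0,"ry":0,"rz":0}
    - {"dx":0.6,"dy":6,"dz":0,"rx":0,"ry":0,"rz":0}
    - {"dx":0.9,"dy":9,"dz":0,"rx":0,"ry":0,"rz":0}
    - {"dx":1.1,"dy":12,"dz":0,"rx":0,"ry":0,"rz":0}
    - {"dx":1.4,"dy":15,"dz":0,"rx":0,"ry":0,"rz":0}

```text
clock: 7.42
tcp_pos: [0.5417, -0.0422, 0.1148]
orientation: [0.148, 3.135, -0.003]
contact_force: [-1.2, -6.6, 11.1]
grip_width: 0.0003
gripper_force: 6.2
```

```bash
python3 - <<'E'
from bench import r
from h import *
f=r.grab_frame("top");pad(f);print(r.get_obs()['tcp_pos'],r.get_obs()['contact_force'])
P=cloud(f);hsv=cv2.cvtColor(f["frame"],cv2.COLOR_BGR2HSV)
# nose vs shelf: heights along centre row
for v in(234,242):print([(u,round(P[v,u,1],3),round(P[v,u,2],3)) for u in range(262,292,2)])
E
```

```text
caps u 92.6..165.2 mean 131.8  n -581.1..-502.4  N 589
[ 0.54179532 -0.04136171  0.11476313] [-0.11102563 -6.68127373 10.47501922]
[(262, np.float64(0.147), np.float64(0.063)), (264, np.float64(0.141), np.float64(0.065)), (266, np.float64(0.135), np.float64(0.072)), (268, np.float64(0.131), np.float64(0.066)), (270, np.float64(0.113), np.float64(0.17)), (272, np.float64(0.108), np.float64(0.169)), (274, np.float64(0.105), np.float64(0.157)), (276, np.float64(0.103), np.float64(0.126)), (278, np.float64(0.094), np.float64(0.167)), (280, np.float64(0.089), np.float64(0.168)), (282, np.float64(0.084), np.float64(0.166)), (284, np.float64(0.083), np.float64(0.122)), (286, np.float64(0.074), np.float64(0.17)), (288, np.float64(0.07), np.float64(0.165)), (290, np.float64(0.065), np.float64(0.172))]
[(262, np.float64(0.147), np.float64(0.065)), (264, np.float64(0.142), np.float64(0.065)), (266, np.float64(0.136), np.float64(0.065)), (268, np.float64(0.118), np.float64(0.168)), (270, np.float64(0.113), np.float64(0.17)), (272, np.float64(0.108), np.float64(0.172)), (274, np.float64(0.105), np.float64(0.16)), (276, np.float64(0.104), np.float64(0.123)), (278, np.float64(0.094), np.float64(0.169)), (280, np.float64(0.089), np.float64(0.169)), (282, np.float64(0.085), np.float64(0.167)), (284, np.float64(0.084), np.float64(0.124)), (286, np.float64(0.075), np.float64(0.165)), (288, np.float64(0.07), np.float64(0.172)), (290, np.float64(0.065), np.float64(0.169))]
```

send_rows:
  deltas:
    - {"dx":0.3,"dy":3,"dz":0,"rx":0,"ry":0,"rz":0}
    - {"dx":0.6,"dy":6,"dz":0.2,"rx":0,"ry":0,"rz":0}
    - {"dx":0.7,"dy":8,"dz":0.7,"rx":0,"ry":0,"rz":0}
    - {"dx":0.8,"dy":9,"dz":1.3,"rx":0,"ry":0,"rz":0}
    - {"dx":0.9,"dy":10,"dz":2,"rx":0,"ry":0,"rz":0}

```text
clock: 7.88
tcp_pos: [0.5421, -0.0314, 0.1163]
orientation: [0.147, 3.136, -0.002]
contact_force: [-0.6, -4.1, 3.5]
grip_width: 0.0
gripper_force: 2.9
```

send_rows:
  deltas:
    - {"dx":0.1,"dy":1,"dz":0.7,"rx":0,"ry":0,"rz":0}
    - {"dx":0.2,"dy":2,"dz":1.4,"rx":0,"ry":0,"rz":0}
    - {"dx":0.3,"dy":3,"dz":2.1,"rx":0,"ry":0,"rz":0}
    - {"dx":0.4,"dy":4,"dz":2.8,"rx":0,"ry":0,"rz":0}
    - {"dx":0.5,"dy":5,"dz":3.5,"rx":0,"ry":0,"rz":0}

```text
clock: 8.3
tcp_pos: [0.5411, -0.0244, 0.1184]
orientation: [-0.145, -3.137, -0.0]
contact_force: [1.1, -2.3, -2.1]
grip_width: -0.0002
gripper_force: 1.1
```

send_rows:
  deltas:
    - {"dx":0.2,"dy":3,"dz":0.5,"rx":0,"ry":0,"rz":0}
    - {"dx":0.6,"dy":7,"dz":1,"rx":0,"ry":0,"rz":0}
    - {"dx":1.0,"dy":11,"dz":1,"rx":0,"ry":0,"rz":0}
    - {"dx":1.4,"dy":16,"dz":1,"rx":0,"ry":0,"rz":0}
    - {"dx":1.9,"dy":21,"dz":1,"rx":0,"ry":0,"rz":0}

```text
clock: 8.72
tcp_pos: [0.5436, -0.003, 0.1199]
orientation: [-0.145, -3.138, -0.0]
contact_force: [-0.6, -2.3, -2.0]
grip_width: 0.0002
gripper_force: 1.1
```

```bash
python3 - <<'E'
from bench import r
from h import *
f=r.grab_frame("top");pad(f);print(r.get_obs()['tcp_pos'],r.get_obs()['contact_force'])
E
```

```text
caps u 137.0..205.0 mean 175.1  n -581.3..-502.5  N 526
[ 0.54385616 -0.0015876   0.11982937] [ 0.45721065 -1.88794857  0.18253337]
```

send_rows:
  deltas:
    - {"dx":0.5,"dy":6,"dz":0,"rx":0,"ry":0,"rz":0}
    - {"dx":1.1,"dy":12,"dz":0,"rx":0,"ry":0,"rz":0}
    - {"dx":1.7,"dy":18,"dz":0,"rx":0,"ry":0,"rz":0}
    - {"dx":2.2,"dy":24,"dz":0,"rx":0,"ry":0,"rz":0}
    - {"dx":2.8,"dy":30,"dz":0,"rx":0,"ry":0,"rz":0}

```text
clock: 9.18
tcp_pos: [0.5464, 0.027, 0.1198]
orientation: [-0.145, -3.138, -0.0]
contact_force: [-0.5, -2.4, -1.6]
grip_width: 0.0002
gripper_force: 1.1
```

send_rows:
  deltas:
    - {"dx":0.5,"dy":5,"dz":0,"rx":0,"ry":0,"rz":0}
    - {"dx":0.9,"dy":10,"dz":0,"rx":0,"ry":0,"rz":0}
    - {"dx":1.4,"dy":15,"dz":0,"rx":0,"ry":0,"rz":0}
    - {"dx":1.8,"dy":20,"dz":0,"rx":0,"ry":0,"rz":0}
    - {"dx":2.3,"dy":25,"dz":0,"rx":0,"ry":0,"rz":0}

```text
clock: 9.6
tcp_pos: [0.5487, 0.0516, 0.1199]
orientation: [-0.145, -3.138, 0.0]
contact_force: [-0.8, -2.3, -1.1]
grip_width: 0.0001
gripper_force: 1.1
```

send_rows:
  deltas:
    - {"dx":0.5,"dy":5,"dz":0,"rx":0,"ry":0,"rz":0}
    - {"dx":0.9,"dy":10,"dz":0,"rx":0,"ry":0,"rz":0}
    - {"dx":1.4,"dy":15,"dz":0,"rx":0,"ry":0,"rz":0}
    - {"dx":1.8,"dy":20,"dz":0,"rx":0,"ry":0,"rz":0}
    - {"dx":2.3,"dy":25,"dz":0,"rx":0,"ry":0,"rz":0}

```text
clock: 10.02
tcp_pos: [0.551, 0.0766, 0.1199]
orientation: [-0.145, -3.138, 0.0]
contact_force: [-0.6, -2.4, -0.3]
grip_width: -0.0
gripper_force: 1.4
```

```bash
python3 - <<'E'
from bench import r
from h import *
f=r.grab_frame("top");pad(f);print(r.get_obs()['tcp_pos'],r.get_obs()['contact_force'])
E
```

```text
caps u 240.5..285.2 mean 265.2  n -580.9..-502.9  N 346
[0.551247   0.07808148 0.11991508] [ 0.01526487 -1.38625861  0.20894843]
```

send_rows:
  deltas:
    - {"dx":0.5,"dy":5,"dz":0,"rx":0,"ry":0,"rz":0}
    - {"dx":0.9,"dy":10,"dz":0,"rx":0,"ry":0,"rz":0}
    - {"dx":1.4,"dy":15,"dz":0,"rx":0,"ry":0,"rz":0}
    - {"dx":1.8,"dy":20,"dz":0,"rx":0,"ry":0,"rz":0}
    - {"dx":2.3,"dy":25,"dz":0,"rx":0,"ry":0,"rz":0}

```text
clock: 10.48
tcp_pos: [0.5533, 0.1017, 0.1199]
orientation: [-0.145, -3.138, -0.0]
contact_force: [-0.4, -2.2, 0.5]
grip_width: -0.0002
gripper_force: 1.4
```

send_rows:
  deltas:
    - {"dx":0.5,"dy":5,"dz":0,"rx":0,"ry":0,"rz":0}
    - {"dx":0.9,"dy":10,"dz":0,"rx":0,"ry":0,"rz":0}
    - {"dx":1.4,"dy":15,"dz":0,"rx":0,"ry":0,"rz":0}
    - {"dx":1.8,"dy":20,"dz":0,"rx":0,"ry":0,"rz":0}
    - {"dx":2.3,"dy":25,"dz":0,"rx":0,"ry":0,"rz":0}

```text
clock: 10.9
tcp_pos: [0.5556, 0.1267, 0.1199]
orientation: [-0.145, -3.138, -0.0]
contact_force: [-0.1, -3.0, -0.5]
grip_width: 0.0002
gripper_force: 1.4
```

send_rows:
  deltas:
    - {"dx":0.2,"dy":2,"dz":0,"rx":0,"ry":0,"rz":0}
    - {"dx":0.4,"dy":4,"dz":0,"rx":0,"ry":0,"rz":0}
    - {"dx":0.6,"dy":6,"dz":0,"rx":0,"ry":0,"rz":0}
    - {"dx":0.7,"dy":8,"dz":0,"rx":0,"ry":0,"rz":0}
    - {"dx":0.9,"dy":10,"dz":0,"rx":0,"ry":0,"rz":0}

```text
clock: 11.32
tcp_pos: [0.5565, 0.1362, 0.1199]
orientation: [-0.146, -3.138, 0.0]
contact_force: [-1.0, -3.1, -0.9]
grip_width: -0.0001
gripper_force: 1.4
```

send_rows:
  deltas:
    - {"dx":0.1,"dy":1.3,"dz":0,"rx":0,"ry":0,"rz":0}
    - {"dx":0.2,"dy":2.6,"dz":0,"rx":0,"ry":0,"rz":0}
    - {"dx":0.4,"dy":4,"dz":0,"rx":0,"ry":0,"rz":0}
    - {"dx":0.5,"dy":5,"dz":0,"rx":0,"ry":0,"rz":0}
    - {"dx":0.6,"dy":6,"dz":0,"rx":0,"ry":0,"rz":0}

```text
clock: 11.73
tcp_pos: [0.5571, 0.1423, 0.1199]
orientation: [-0.145, -3.138, 0.0]
contact_force: [0.5, -2.5, -1.1]
grip_width: -0.0
gripper_force: 1.4
```

send_rows:
  deltas:
    - {"dx":0.1,"dy":0.7,"dz":0,"rx":0,"ry":0,"rz":0}
    - {"dx":0.1,"dy":1.4,"dz":0,"rx":0,"ry":0,"rz":0}
    - {"dx":0.2,"dy":2,"dz":0,"rx":0,"ry":0,"rz":0}

```text
clock: 11.98
tcp_pos: [0.5573, 0.1443, 0.1199]
orientation: [-0.145, -3.138, -0.0]
contact_force: [-0.1, -1.9, -1.4]
grip_width: -0.0001
gripper_force: 1.2
```

send_rows:
  deltas:
    - {"dx":0.1,"dy":0.7,"dz":0,"rx":0,"ry":0,"rz":0}
    - {"dx":0.1,"dy":1.4,"dz":0,"rx":0,"ry":0,"rz":0}

```text
clock: 12.15
tcp_pos: [0.5574, 0.1457, 0.1199]
orientation: [-0.145, -3.138, -0.0]
contact_force: [-0.4, -2.5, -1.0]
grip_width: -0.0002
gripper_force: 1.2
```

send_rows:
  deltas:
    - {"dx":0.1,"dy":0.6,"dz":0,"rx":0,"ry":0,"rz":0}
    - {"dx":0.1,"dy":1.2,"dz":0,"rx":0,"ry":0,"rz":0}

```text
clock: 12.32
tcp_pos: [0.5575, 0.1469, 0.1199]
orientation: [-0.145, -3.138, -0.0]
contact_force: [-0.6, -3.4, -1.3]
grip_width: 0.0003
gripper_force: 1.2
```

send_rows:
  deltas:
    - {"dx":0.1,"dy":0.5,"dz":0,"rx":0,"ry":0,"rz":0}
    - {"dx":0.1,"dy":1,"dz":0,"rx":0,"ry":0,"rz":0}

```text
clock: 12.48
tcp_pos: [0.5576, 0.1479, 0.1199]
orientation: [-0.145, -3.138, -0.0]
contact_force: [-0.3, -2.5, -1.9]
grip_width: 0.0
gripper_force: 1.2
```

```bash
python3 - <<'E'
from bench import r
from h import *
f=r.grab_frame("top");pad(f);print(r.get_obs()['tcp_pos'],r.get_obs()['contact_force'])
E
```

```text
caps u 333.4..358.1 mean 347.7  n -581.0..-502.3  N 198
[0.55762449 0.14801802 0.11988111] [-0.23769266 -2.8155441  -1.81917851]
```

send_rows:
  deltas:
    - {"dx":0.1,"dy":0.5,"dz":0,"rx":0,"ry":0,"rz":0}
    - {"dx":0.1,"dy":1,"dz":0,"rx":0,"ry":0,"rz":0}

```text
clock: 12.7
tcp_pos: [0.5577, 0.1488, 0.1199]
orientation: [-0.145, -3.138, 0.0]
contact_force: [-0.9, -2.5, -1.6]
grip_width: 0.0001
gripper_force: 1.2
```

send_rows:
  deltas:
    - {"dx":0.1,"dy":0.5,"dz":0,"rx":0,"ry":0,"rz":0}
    - {"dx":0.1,"dy":0.8,"dz":0,"rx":0,"ry":0,"rz":0}

```text
clock: 12.87
tcp_pos: [0.5579, 0.1496, 0.1199]
orientation: [0.145, 3.138, -0.0]
contact_force: [-0.9, -3.5, -1.4]
grip_width: 0.0004
gripper_force: 1.6
```

send_rows:
  deltas:
    - {"dx":0.1,"dy":0.5,"dz":0,"rx":0,"ry":0,"rz":0}
    - {"dx":0.1,"dy":0.7,"dz":0,"rx":0,"ry":0,"rz":0}

```text
clock: 13.03
tcp_pos: [0.5581, 0.1497, 0.1199]
orientation: [0.146, 3.138, -0.001]
contact_force: [-0.7, -4.5, -1.3]
grip_width: 0.0002
gripper_force: 2.4
```

send_rows:
  deltas:
    - {"dx":0,"dy":0.4,"dz":0,"rx":0,"ry":0,"rz":0}
    - {"dx":0,"dy":0.6,"dz":0,"rx":0,"ry":0,"rz":0}

```text
clock: 13.2
tcp_pos: [0.5582, 0.1498, 0.1199]
orientation: [0.147, 3.138, -0.002]
contact_force: [0.3, -6.3, -0.7]
grip_width: -0.0001
gripper_force: 3.0
```

The rack stopped at TCP y≈0.1497 with the force rising, which matches the predicted home position. I'll back off and lift.

send_rows:
  deltas:
    - {"dx":-0.5,"dy":-5,"dz":0,"rx":0,"ry":0,"rz":0}
    - {"dx":-1.4,"dy":-15,"dz":2,"rx":0,"ry":0,"rz":0}
    - {"dx":-1.4,"dy":-15,"dz":20,"rx":0,"ry":0,"rz":0}
    - {"dx":-1.4,"dy":-15,"dz":50,"rx":0,"ry":0,"rz":0}
    - {"dx":-1.4,"dy":-15,"dz":75,"rx":0,"ry":0,"rz":0}

```text
clock: 13.62
tcp_pos: [0.5564, 0.1356, 0.1962]
orientation: [-0.146, -3.138, -0.001]
contact_force: [1.4, 0.5, 0.1]
grip_width: 0.0002
gripper_force: 0.0
```

send_rows:
  deltas:
    - {"dx":20,"dy":-16,"dz":0,"rx":0,"ry":0,"rz":0}
    - {"dx":45,"dy":-37,"dz":0,"rx":0,"ry":0,"rz":0}
    - {"dx":75,"dy":-62,"dz":0,"rx":0,"ry":0,"rz":0}
    - {"dx":100,"dy":-83,"dz":0,"rx":0,"ry":0,"rz":0}
    - {"dx":112,"dy":-91,"dz":0,"rx":0,"ry":0,"rz":0}

```text
clock: 14.03
tcp_pos: [0.6712, 0.0403, 0.1958]
orientation: [0.151, 3.135, -0.002]
contact_force: [0.1, -0.6, -0.3]
grip_width: -0.0001
gripper_force: 0.0
```

```bash
python3 - <<'E'
from bench import r
from h import *
print(r.get_obs()['tcp_pos'],r.get_obs()['contact_force'])
for n in("side","top"):
    f=r.grab_frame(n);pickle.dump(f,open(n+"3.pkl","wb"))
a=cv2.resize(pickle.load(open("side3.pkl","rb"))["frame"][200:400,160:400],None,fx=2.5,fy=2.5)
b=cv2.resize(f["frame"][175:275,175:320],(600,414))[:290]
o=np.zeros((800,600,3),np.uint8)
c=np.zeros((600,600,3),np.uint8);c[:300,:360]=cv2.resize(a,(360,300));c[300:590,:]=b;cv2.imwrite("pics/c3.png",c)
E
```

```text
[0.67124704 0.04033049 0.19584386] [ 0.06649117 -0.64037913 -0.26206334]
```

View pics/c3.png

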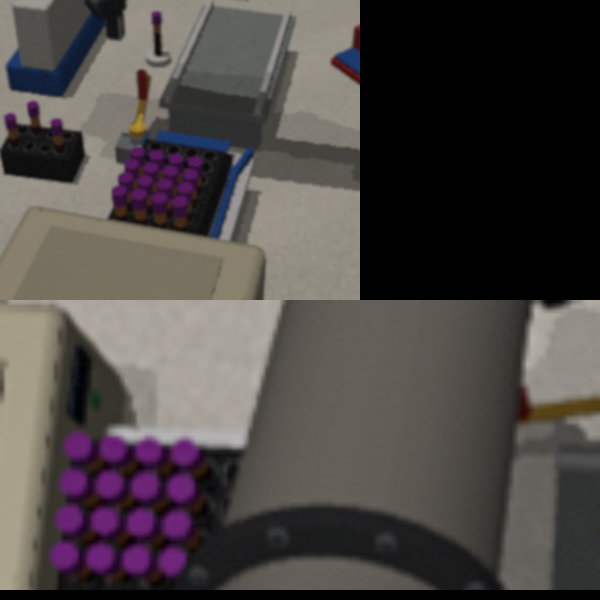

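The composite shows the rack fully on the shelf with its front under the analyser, and the gate still open. The peg is at (142,85) in the side inset, clear of the gripper. I'll descend outside the peg.

send_rows:
  deltas:
    - {"dx":0,"dy":0,"dz":-15,"rx":0,"ry":0,"rz":0}
    - {"dx":0,"dy":0,"dz":-35,"rx":0,"ry":0,"rz":0}
    - {"dx":0,"dy":0,"dz":-55,"rx":0,"ry":0,"rz":0}
    - {"dx":0,"dy":0,"dz":-70,"rx":0,"ry":0,"rz":0}
    - {"dx":0,"dy":0,"dz":-78,"rx":0,"ry":0,"rz":0}

```text
clock: 14.55
tcp_pos: [0.6666, 0.0465, 0.115]
orientation: [-0.143, -3.135, -0.002]
contact_force: [-1.2, -0.8, -2.0]
grip_width: 0.0002
gripper_force: 0.0
```

send_rows:
  deltas:
    - {"dx":-4,"dy":0,"dz":-1,"rx":0,"ry":0,"rz":0}
    - {"dx":-9,"dy":-1,"dz":-1,"rx":0,"ry":0,"rz":0}
    - {"dx":-15,"dy":-2,"dz":-1,"rx":0,"ry":0,"rz":0}
    - {"dx":-22,"dy":-4,"dz":-1,"rx":0,"ry":0,"rz":0}
    - {"dx":-29,"dy":-5,"dz":-1,"rx":0,"ry":0,"rz":0}

```text
clock: 14.97
tcp_pos: [0.6396, 0.0398, 0.1171]
orientation: [0.145, 3.136, 0.001]
contact_force: [1.9, 0.7, -0.1]
grip_width: 0.0002
gripper_force: 0.6
```

```bash
cat >> h.py <<'E'
def peg(n="side"):
    from bench import r
    f=r.grab_frame(n);hsv=cv2.cvtColor(f["frame"],cv2.COLOR_BGR2HSV);P=cloud(f)
    m=(cv2.inRange(hsv,(0,120,50),(8,255,255))|cv2.inRange(hsv,(172,120,50),(179,255,255)))>0
    m&=(P[...,2]>.095)&(P[...,2]<.15)&(abs(P[...,0]-.6)<.08)&(abs(P[...,1]-.06)<.09)
    p=np.median(P[m],0) if m.any() else np.zeros(3);d=p[:2]-[.631,.102]
    o=r.get_obs();print("peg",p.round(4),m.sum(),"psi",np.degrees(np.arctan2(d[1],d[0])).round(1),"tcp",o['tcp_pos'].round(4),o['contact_force'].round(1))
E
python3 -c "
from h import *;peg()"
```

```text
peg [0.6217 0.0473 0.1166] 94 psi -99.6 tcp [0.6379 0.0394 0.1168] [-1.1  0.5 -0.4]
```

send_rows:
  deltas:
    - {"dx":-7,"dy":0,"dz":0,"rx":0,"ry":0,"rz":0}
    - {"dx":-14,"dy":0,"dz":0,"rx":0,"ry":0,"rz":0}
    - {"dx":-21,"dy":1,"dz":0,"rx":0,"ry":0,"rz":0}
    - {"dx":-28,"dy":3,"dz":0,"rx":0,"ry":0,"rz":0}
    - {"dx":-34,"dy":6,"dz":0,"rx":0,"ry":0,"rz":0}

```text
clock: 15.43
tcp_pos: [0.6046, 0.0456, 0.1159]
orientation: [-0.146, -3.138, 0.001]
contact_force: [1.3, -0.4, -0.0]
grip_width: 0.0
gripper_force: 0.4
```

send_rows:
  deltas:
    - {"dx":-6,"dy":2,"dz":0,"rx":0,"ry":0,"rz":0}
    - {"dx":-12,"dy":6,"dz":0,"rx":0,"ry":0,"rz":0}
    - {"dx":-17,"dy":11,"dz":0,"rx":0,"ry":0,"rz":0}
    - {"dx":-22,"dy":16,"dz":0,"rx":0,"ry":0,"rz":0}
    - {"dx":-26,"dy":22,"dz":0,"rx":0,"ry":0,"rz":0}

```text
clock: 15.85
tcp_pos: [0.5784, 0.068, 0.1157]
orientation: [-0.146, -3.137, 0.001]
contact_force: [1.0, -0.9, 0.1]
grip_width: -0.0001
gripper_force: 0.4
```

```bash
python3 -c "
from h import *;peg()"
```

```text
peg [0.5757 0.0936 0.1188] 120 psi -171.4 tcp [0.5777 0.0698 0.1155] [-0.7  0.8  0.2]
```

send_rows:
  deltas:
    - {"dx":-1,"dy":3,"dz":0,"rx":0,"ry":0,"rz":0}
    - {"dx":-2,"dy":6,"dz":0,"rx":0,"ry":0,"rz":0}
    - {"dx":-3,"dy":9,"dz":0,"rx":0,"ry":0,"rz":0}
    - {"dx":-4,"dy":12,"dz":0,"rx":0,"ry":0,"rz":0}
    - {"dx":-4,"dy":14,"dz":0,"rx":0,"ry":0,"rz":0}

```text
clock: 16.32
tcp_pos: [0.5755, 0.0823, 0.1159]
orientation: [-0.145, -3.138, -0.0]
contact_force: [-0.9, -0.8, 0.1]
grip_width: 0.0002
gripper_force: 0.4
```

send_rows:
  deltas:
    - {"dx":0,"dy":1,"dz":0,"rx":0,"ry":0,"rz":0}
    - {"dx":0,"dy":2,"dz":0,"rx":0,"ry":0,"rz":0}

```text
clock: 16.48
tcp_pos: [0.5754, 0.084, 0.1159]
orientation: [-0.145, -3.138, 0.0]
contact_force: [-0.3, -0.0, 0.3]
grip_width: 0.0001
gripper_force: 0.4
```

```bash
python3 -c "
from h import *;peg()"
```

```text
peg [0.5748 0.1094 0.1199] 120 psi 172.5 tcp [0.5755 0.0842 0.1159] [-0.4 -0.2  0.1]
```

send_rows:
  deltas:
    - {"dx":0,"dy":1,"dz":0,"rx":0,"ry":0,"rz":0}
    - {"dx":0,"dy":2,"dz":0,"rx":0,"ry":0,"rz":0}

```text
clock: 16.7
tcp_pos: [0.5755, 0.0852, 0.1159]
orientation: [-0.146, -3.138, 0.001]
contact_force: [-0.6, -4.4, 0.6]
grip_width: -0.0003
gripper_force: 2.2
```

send_rows:
  deltas:
    - {"dx":0,"dy":1,"dz":0,"rx":0,"ry":0,"rz":0}
    - {"dx":0,"dy":2,"dz":0,"rx":0,"ry":0,"rz":0}

```text
clock: 16.87
tcp_pos: [0.5754, 0.0854, 0.1159]
orientation: [-0.148, -3.138, 0.004]
contact_force: [-1.0, -9.2, 0.3]
grip_width: 0.0002
gripper_force: 4.5
```

send_rows:
  deltas:
    - {"dx":0,"dy":1,"dz":0,"rx":0,"ry":0,"rz":0}
    - {"dx":0,"dy":1.5,"dz":0,"rx":0,"ry":0,"rz":0}

```text
clock: 17.03
tcp_pos: [0.5755, 0.0855, 0.1159]
orientation: [-0.15, -3.138, 0.006]
contact_force: [-0.5, -11.0, 0.3]
grip_width: 0.0
gripper_force: 5.5
```

The gate is firmly at its hard end. I'll back off, lift clear and check.

send_rows:
  deltas:
    - {"dx":-1,"dy":-8,"dz":0,"rx":0,"ry":0,"rz":0}
    - {"dx":-2,"dy":-22,"dz":3,"rx":0,"ry":0,"rz":0}
    - {"dx":-2,"dy":-30,"dz":30,"rx":0,"ry":0,"rz":0}
    - {"dx":-2,"dy":-40,"dz":65,"rx":0,"ry":0,"rz":0}
    - {"dx":-2,"dy":-60,"dz":100,"rx":0,"ry":0,"rz":0}

```text
clock: 17.45
tcp_pos: [0.5729, 0.0306, 0.2166]
orientation: [-0.141, -3.137, -0.001]
contact_force: [1.2, 0.7, -0.0]
grip_width: -0.0001
gripper_force: 0.0
```

send_rows:
  deltas:
    - {"dx":0,"dy":-40,"dz":5,"rx":0,"ry":0,"rz":0}
    - {"dx":0,"dy":-80,"dz":10,"rx":0,"ry":0,"rz":0}
    - {"dx":0,"dy":-120,"dz":15,"rx":0,"ry":0,"rz":0}
    - {"dx":0,"dy":-150,"dz":15,"rx":0,"ry":0,"rz":0}
    - {"dx":0,"dy":-150,"dz":15,"rx":0,"ry":0,"rz":0}

```text
clock: 17.87
tcp_pos: [0.5724, -0.1296, 0.2325]
orientation: [0.162, 3.135, -0.005]
contact_force: [-0.2, -1.8, 0.3]
grip_width: -0.0001
gripper_force: 0.0
```

```bash
python3 - <<'E'
from bench import r
from h import *
peg()
f=r.grab_frame("top");pad(f);P=cloud(f)
hsv=cv2.cvtColor(f["frame"],cv2.COLOR_BGR2HSV)
b=(cv2.inRange(hsv,(100,100,40),(130,255,255))>0)&(P[...,2]>.09)&(abs(P[...,0]-.556)<.06)&(abs(P[...,1]-.15)<.06)
w=P[b]@np.array([.0915,.9958,0]);print("pad u",np.percentile(w,[2,98]),b.sum())
cv2.imwrite("pics/top4.png",cv2.resize(f["frame"][140:290,170:420],None,fx=3,fy=3))
E
```

```text
peg [0.5746 0.11   0.12  ] 118 psi 171.9 tcp [ 0.5728 -0.1257  0.2319] [ 0.5  0.4 -0.5]
caps u 282.0..357.9 mean 319.9  n -580.8..-502.4  N 700
pad u [0.17197107 0.21357382] 569
```

View pics/top4.png

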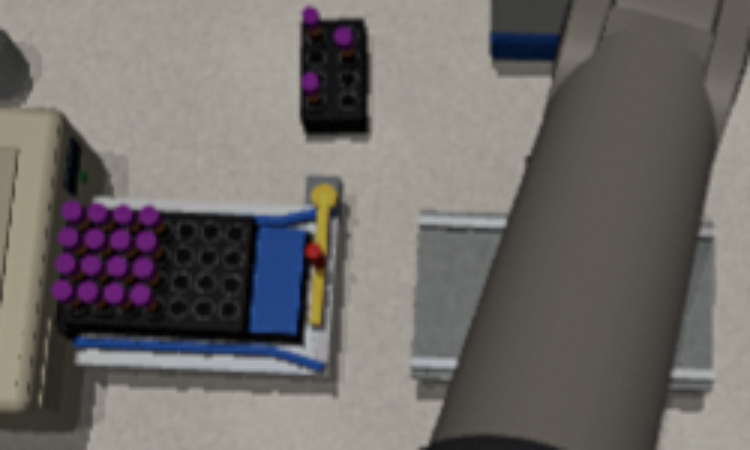

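The gate lies straight across behind the rack, with its peg at (315,253). The caps have moved 327 mm, which puts the rack against the stop, and the neighbouring objects look undisturbed. I'll hand in now.

```bash
python3 -c "
from bench import r
print(r.hand_in())"
```

```text
the job is handed in; nothing more can be done
None
```

I slid the rack across the gap and home against its stop, shut the gate behind it, and handed the job in at about 18 s on the robot's clock; the hand-in returned no verdict.

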